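# Clamp a reagent bottle by feel and mark the lever travel

## Robot

A 6-joint arm with a two-finger parallel gripper is mounted at the origin on a cart in front of the work surface, level with it; the furniture and walls round the work are solid. World frame = base frame: x ahead of the robot, y to its left, z up, the work surface at z = 0. Lengths are in mm, angles in rad, forces in N, time in s.
With the tool pointing down it reaches from about 350 to 875 mm from the base axis. Payload 4.2 kg.
Tool frame: the origin (TCP) lies between the finger pads; the fingertips stand 14 mm ahead of it and the grasp point (between the pads) lies 5 mm behind it; z points along the fingers, y is the line along which they close (so a half turn about z gives the same grasp; the last joint's range is limited). The gripper opens to 85 mm and grips with 20 to 120 N. Pads are 22 mm wide; open, the fingers measure 114 mm over their backs; the gripper's body (76 mm by 85 mm) begins 54 mm behind the grasp point. The pads swing forward as they close: fully open they stand 13 mm farther back than shut.
Start: joints at [-0.965, 0.385, 0.008, 0, -1.194, -0.259], TCP at [212.446, -587.764, 215.712] pointing down, gripper open.
Joint ranges: [-3.14, 3.14], [-1.21, 2.06], [-1.07, 1.41], [-3.16, 2.05], [-2.99, -0.16], [-3.1, 3.1]. Speed limits (rad/s): [2.79, 2.79, 3.14, 3.14, 3.14, 3.14].

## Interface

Orientations are given as a unit quaternion [x, y, z, w].
In Python, from bench import * gives the robot as it stands.
- The arm moves only by the tool carry_out, never from a script. Its argument "motion" is a list of rows, each a list of 7 numbers: the turn, a rotation vector about the tool's x, y, z in rad, then the shift along the tool's x, y, z in mm, then the opening, from -1 (shut) to 1 (fully open), so that 0 is half open. A call has 1 to 5 rows; each row is the pose to reach, as a shift and turn from the pose commanded when the call began, along the tool's axes at that moment; what a row does not reach only later rows make up. A row lasts 1/8 s, in which the tool goes at most 62.5 mm and 10.7 degrees, less where a joint would pass 70% of its speed; a pose out of reach is approached as far as the arm can. A call with a gripper value outside its range is refused whole. The fingers move at their own pace and stop on an object; the grip force is fixed at half the most. Time passes only in rows, so rows that repeat a pose let the fingers close. It gives the time, the measured TCP pose, the force, the opening and the grip force at its end, in the units of the state.
- read_state(): the state, without advancing time (a new reading comes with each control period).
- get_image(name): name is "scene" or "top"; returns a dict with "color" (384x512x3 uint8, blue, green, red), "mtx" (3x3 intrinsics, pixels), "position" and "orientation" of the camera in the world. Camera axes: x right, y down, z forward; pixel columns grow to the right and rows downward; lengths in mm; the calibration is good to about 2 mm. A picture is of the moment at which its call begins. There is no depth.
- job_done(): hands the job in; it is judged then, once.
The state is a dict: "clock": time; "joints": joint angles; "joint_vel": joint speeds; "joint_efforts": joint torques, N m; "position": TCP position; "ee_rot": TCP orientation; "contact_force": force on the tool from outside, world axes, zero at the start; "wrist_torque": the same for the moment, N m; "gripper_width": finger opening in mm; "grasp_force": force on a finger pad.
Only numpy, scipy, OpenCV 4.12 (cv2) and the standard library are available. Lean on these libraries where they do the work, as an engineer would, in place of code of your own. Each camera call takes 0.05 s, during which the arm holds its last target. There are 200 camera calls.

## Task

Take the small black reagent bottle that stands on the worktop behind the tube rack, stand it upright on the bed of the bench clamp, between the sliding jaw and the V-block, and let go. Then press the clamp's lever round until its resistance firms up, so that the jaw holds the bottle snugly but is not forced any harder (the bottle is glass), and leave the lever there. Finally note how far the lever travelled: slide the index on the graduated arc back until it just meets the lever, without pushing the lever open again; leave the bottle clamped and the other things on the bench alone.

Things in the scene. Friction and masses are not known exactly. Their poses are not given: they have to be found in the camera images.
- clamp: bench bottle clamp bolted to the worktop: grey plate 100 x 225 mm, its top (the bed) 12 mm above the worktop; a sliding jaw in the middle, a V-block towards the -y end, a lever and a graduated arc. Origin: on the worktop under its middle. -y: the way the jaw closes, towards the V-block; +x: the side where the lever handle and the arc stick out; z up. Turned up to 0.2 rad from the world axes
- clamp_bed (a point): where to stand the bottle: a point on the bed surface, x = 0, y = -29 mm in the clamp's frame. The bottle there clears the open jaw and the V-block by 4 mm or more; both rise 18 mm above the bed. The 90 degree V-block may be bolted anywhere along 14 mm of slot (not measured), so the bottle is pushed on to y = -36 to -51 mm, and the lever angle that grips it is not known beforehand
- jaw: the sliding jaw, 50 mm wide, flat rubber face. Its frame is parallel to the clamp's and coincides with it when fully open; it slides along -y by up to about 40 mm, driven by the lever through a rack and pinion, 30 mm per rad. Its face lies at y = -3 mm of its own frame
- bottle: the black reagent bottle with screw cap, glass, 61 mm tall: body 31 mm in diameter up to 46 mm, cap 24 mm in diameter above that; about 0.1 kg. Origin: centre of its underside, z up through the cap. It starts upright on the worktop, on the +y side of the clamp, behind the tube rack
- lever_pivot (a point): the axis about which lever and index turn, at worktop height, at (-43, 75) mm in the clamp's frame; axes as the clamp's. The lever is a flat bar 14 mm wide, 27 to 36 mm above the worktop; at lever value q it points from here at the angle 0.95 - q rad from the clamp's +x, counted anticlockwise
- lever (a joint): lever angle, rad: 0 open, grows clockwise seen from above as it is pressed and the jaw closes, up to 1.3; starts at 0 to 0.12. A friction washer drags (about 6 N at the handle); it stays where left. Once the bottle is home in the V (0.55 to 1.1) the push climbs by some 1.5 N per mm: under 8 N in all is too loose, 9 to 11 N holds well, beyond 15 N overloads the glass
- lever_grip (a point): on the axis of the lever's upright black handle, 120 mm from the pivot, 62 mm above the worktop: a round grip 15 to 19 mm in diameter, standing from 36 to 87 mm above the worktop. x: along the bar, away from the pivot; z up
- index (a joint): angle of the index, rad, about the same pivot and on the same scale as the lever: it meets the lever's leading side when both values are equal. Starts ahead of the lever (clockwise of it) at 1.13 to 1.2. It slides with a light drag, about 1.3 N at its knob; pushing on by 3 N or more, or a millimetre further, once it has met the lever may turn the lever open
- index_knob (a point): on the axis of the index's upright knurled knob, 80 mm from the pivot, 49 mm above the worktop: 14 to 16 mm in diameter, from 38 to 60 mm above the worktop, on a block 20 x 14 mm. From the pivot it lies 0.178 rad clockwise of the index's angle, so 14 mm from the lever bar's centre line when they meet. x: parallel to the lever bar when the values are equal
- sample_cup: bystander: white sample cup with a screw lid, 50 mm in diameter, 64 mm tall; origin at its underside
- timer: bystander: round bench timer, 58 mm in diameter, 36 mm tall; origin at its underside
- tape_roll: bystander: roll of tape lying flat, 96 mm in diameter, 25 mm tall; origin at its underside
- dropper: bystander: dropper bottle, 33 mm in diameter, 102 mm tall; origin at its underside

How it is judged:
By the outcome, as a careful person would: the job done as asked, in the order asked, and still so for the second after the job is handed in, with the robot touching nothing.
It also fails if it takes over 61 s, if anything falls off the work surface, if the arm or the gripper's body presses on something with over 40 N, if the wrist force passes 120 N, or if a joint passes its speed limit or range.

## Working session

There is one attempt and no reset: what is moved stays moved. The work goes in short steps, Python scripts to look and compute and a tool call to move; the robot and the scene stay as the last step left them, time stands still between calls to the robot, and variables do not carry over. Pictures are saved under pics/ and viewed, at most 10 in all, crops included, and the job is handed in when it is done.

Besides the shell and the picture viewer there is one more tool, called after "Request:" as name([rows], argument=value, ...), one row to a line, values as JSON. carry_out: Moves the arm, as the interface text tells. Its arguments: {"type":"object","properties":{"motion":{"type":"array"}},"required":["motion"]}

```bash
mkdir -p pics
python3 - <<'E'
from bench import *
import cv2
for n in ("scene","top"):
    g=get_image(n); cv2.imwrite(f"pics/{n}0.png",g["color"]); print(n,g["mtx"],g["position"],g["orientation"])
s=read_state();print(s)
E
ls
```

```text
scene [[486.70009594   0.         257.53267263]
 [  0.         486.70009594 184.96235922]
 [  0.           0.           1.        ]] [-14.92249214 617.70373515 562.75272695] [-0.27858037  0.81864561 -0.47557005  0.16138609]
top [[482.24254966   0.         260.4388337 ]
 [  0.         482.24254966 185.59124923]
 [  0.           0.           1.        ]] [ 349.8688393   -40.83200693 1197.78874911] [-0.70151162  0.70900414 -0.05556084  0.04590831]
{'clock': 0.1, 'joints': array([-9.65385103e-01,  3.85503633e-01,  6.79196874e-03, -4.02075891e-04,
       -1.19400997e+00, -2.58590233e-01]), 'joint_vel': array([ 0.00091921, -0.00201078,  0.00430745,  0.00157155,  0.00088011,
        0.00034555]), 'joint_efforts': array([-1.38222626e-03, -3.93319523e+01,  1.88929510e+01,  4.19791505e+00,
       -2.56808657e-03,  9.52413785e-06]), 'position': array([ 212.26486864, -587.28051081,  214.73295507]), 'ee_rot': array([-1.72469571e-01,  9.85014358e-01,  9.52451283e-04, -2.33354556e-04]), 'contact_force': array([-0.13048199, -0.1057101 ,  0.11241283]), 'wrist_torque': array([-0.03861588, -0.0361292 ,  0.02239997]), 'grasp_force': 0.0, 'gripper_width': 85.55420013264944}
pics
```

View pics/top0.png

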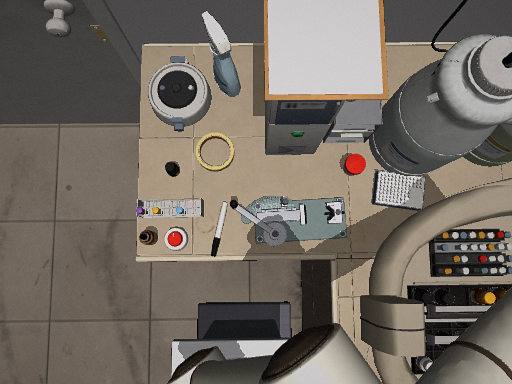

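View pics/scene0.png

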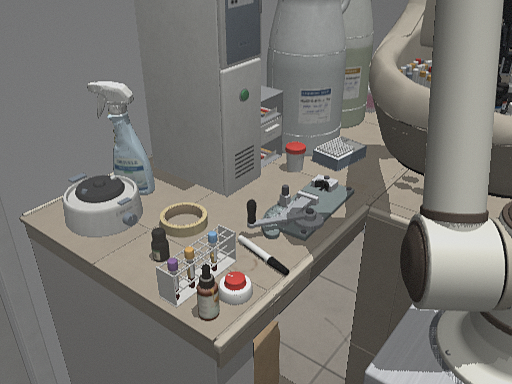

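The top view shows the bottle at about (172,169), the rack at (170,208), the clamp plate from (255,240) to (345,200), the lever handle near (234,203), and the tape at (214,151). I'll enlarge it.

```bash
cat > h.py <<'E'
import numpy as np, cv2
from scipy.spatial.transform import Rotation as R
from bench import *
CAM={"top":None,"scene":None}
def cam(n):
    g=get_image(n); return g
def ray(g,u,v,z):
    d=R.from_quat(g["orientation"]).as_matrix()@np.linalg.inv(g["mtx"])@np.array([u,v,1.])
    p=np.array(g["position"]); return p+d*(z-p[2])/d[2]
def proj(g,P):
    q=g["mtx"]@(R.from_quat(g["orientation"]).as_matrix().T@(np.asarray(P,float)-g["position"])); return q[:2]/q[2]
E
python3 - <<'E'
import cv2
a=cv2.imread("pics/top0.png"); c=a[185:250,225:355]; cv2.imwrite("pics/c1.png",cv2.resize(c,None,fx=6,fy=6,interpolation=cv2.INTER_CUBIC))
a=cv2.imread("pics/scene0.png"); c=a[170:250,235:360]; cv2.imwrite("pics/c2.png",cv2.resize(c,None,fx=6,fy=6,interpolation=cv2.INTER_CUBIC))
E
```

```text
(no output)
```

View pics/c1.png

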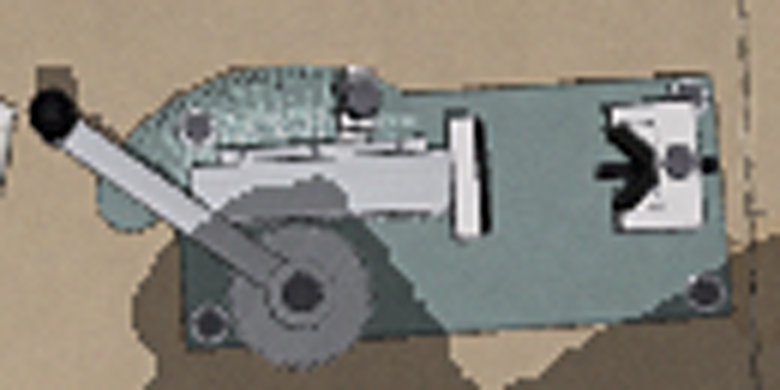

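View pics/c2.png

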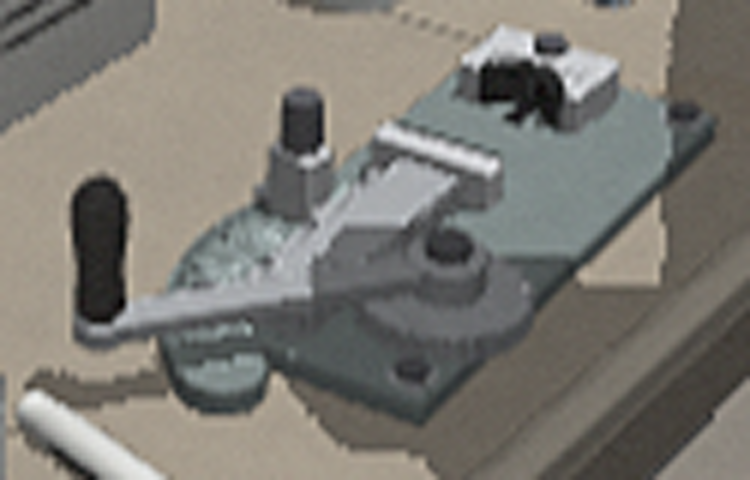

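Crop c1 gives the plate corners (187,350), (732,316), (714,72), the hub (300,292), the handle top (52,115) and the knob top (360,98). Crop c2 gives the handle top (102,190), the knob (302,95) and the plate corners (425,408), (715,118). Next, a crop of the bottle.

```bash
python3 - <<'E'
import cv2,numpy as np
a=cv2.imread("pics/top0.png")[150:220,135:240]; b=cv2.imread("pics/scene0.png")[220:290,140:245]
c=np.vstack([a,b]); 
f=lambda x:cv2.resize(x,None,fx=7.5,fy=7.5,interpolation=cv2.INTER_CUBIC)
cv2.imwrite("pics/c3.png",np.hstack([cv2.resize(a[:,10:65],None,fx=7,fy=7,interpolation=2),cv2.resize(b[:,:55],None,fx=7,fy=7,interpolation=2)]))
E
python3 - <<'E'
from h import *
from scipy.optimize import least_squares
gt,gs=cam("top"),cam("scene")
T=lambda u,v:((u+.5)/6-.5+225,(v+.5)/6-.5+185)
S=lambda u,v:((u+.5)/6-.5+235,(v+.5)/6-.5+170)
def pts(p):
    x,y,a,q,i=p
    L=[(-50,112.5,12),(-50,-112.5,12),(50,-112.5,12)]
    h=(-43+120*np.cos(.95-q),75+120*np.sin(.95-q),87); k=(-43+80*np.cos(.95-i-.178),75+80*np.sin(.95-i-.178),60)
    W=lambda l:np.r_[R.from_euler('z',a).apply(l)+[x,y,0]]
    return [(gt,W(l)) for l in L+[h,k]]+[(gs,W(l)) for l in [L[0],L[1],h,k]]
obs=[T(187,350),T(732,316),T(714,72),T(52,115),T(360,98),S(425,408),S(715,118),S(101,182),S(302,93)]
f=lambda p:np.ravel([proj(g,P)-o for (g,P),o in zip(pts(p),obs)])
r=least_squares(f,[250,-60,0,0.05,1.15],x_scale=[10,10,.1,.1,.1],loss='soft_l1')
print(r.x.round(3)); print(f(r.x).reshape(-1,2).round(1))
E
```

```text
[ 4.36187e+02 -1.54878e+02  5.20000e-02  1.55000e-01  1.15700e+00]
[[ 0.1 -0.2]
 [ 0.8 -0.4]
 [ 0.2 -0.1]
 [-0.6 -0.1]
 [-2.4  5.1]
 [-1.1 -1.5]
 [ 0.3 -1.2]
 [-0.3 -0.3]
 [ 2.6  3. ]]
```

View pics/c3.png

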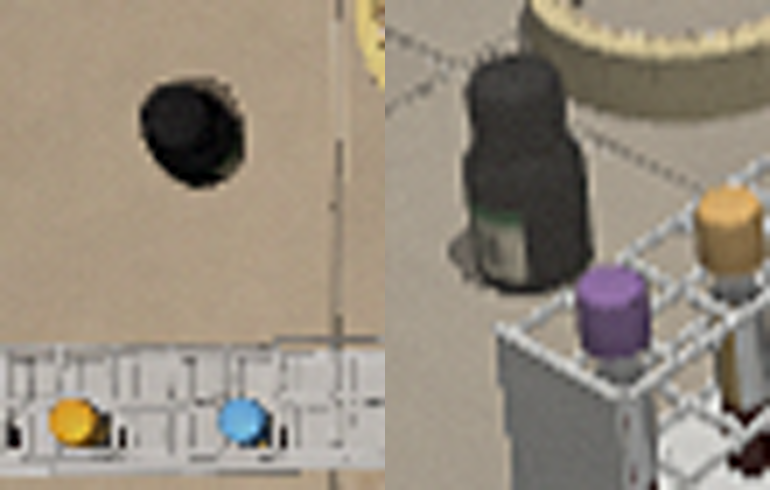

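The bottle in c3: top view, cap centre about (183,120) and body base about (205,140); scene view, cap top about (518,68) and base front about (525,290). The fit says the mechanism is offset from the plate, so I'll refit it with the plate offset free.

```bash
cat > fit.py <<'E'
from h import *
from scipy.optimize import least_squares
gt,gs=cam("top"),cam("scene")
T=lambda u,v:((u+.5)/6-.5+225,(v+.5)/6-.5+185)
S=lambda u,v:((u+.5)/6-.5+235,(v+.5)/6-.5+170)
def pts(p):
    x,y,a,q,i,dx,dy,hz=p
    L=[(-50+dx,112.5+dy,12),(-50+dx,-112.5+dy,12),(50+dx,-112.5+dy,12)]
    h=(-43+120*np.cos(.95-q),75+120*np.sin(.95-q),87); k=(-43+80*np.cos(.95-i-.178),75+80*np.sin(.95-i-.178),60)
    c=(-43,75,hz); j1=(25,-3-30*q,30); j2=(-25,-3-30*q,30)
    W=lambda l:np.r_[R.from_euler('z',a).apply(l)+[x,y,0]]
    return [(gt,W(l)) for l in L+[h,k,c,j1,j2]]+[(gs,W(l)) for l in [L[0],L[1],h,k,c,j2,j1]]
obs=[T(187,350),T(732,316),T(714,72),T(52,115),T(360,95),T(300,291),T(485,117),T(490,236),S(425,408),S(715,118),S(101,182),S(302,93),S(450,238),S(500,155),S(390,122)]
f=lambda p:np.ravel([proj(g,P)-o for (g,P),o in zip(pts(p),obs)])
r=least_squares(f,[436,-155,0.05,0.05,1.15,0,0,45],x_scale=[10,10,.1,.1,.1,10,10,10],loss='soft_l1')
print(r.x.round(3)); print(f(r.x).reshape(-1,2).round(1).tolist())
# bottle
B=lambda u,v:((u+.5)/7-.5+145,(v+.5)/7-.5+150); C=lambda u,v:((u-385+.5)/7-.5+140,(v+.5)/7-.5+220)
print(ray(gt,*B(183,120),61),ray(gs,*C(517,73),61), ray(gt,*B(203,138),23))
E
python3 fit.py
```

```text
[ 4.47720e+02 -1.63188e+02  5.70000e-02  3.90000e-02  1.13300e+00
 -1.23530e+01  1.04840e+01  4.25120e+01]
[[-0.4, 0.6], [0.3, -0.0], [-0.5, 0.2], [-0.7, 0.1], [0.2, 0.6], [0.3, 0.6], [-0.4, -0.3], [0.5, 0.3], [-0.5, -0.8], [0.3, -0.9], [-0.3, -0.2], [-0.3, 0.1], [-0.5, -0.0], [1.5, -0.3], [-0.5, -1.5]]
[561.8521257  156.56048228  61.        ] [562.1807088  157.59935118  61.        ] [562.42370008 156.02732535  23.        ]
```

Run:
```python
from h import *
gt,gs=cam("top"),cam("scene")
for P in [(212,-588,215),(212,-588,400),(0,0,0),(0,0,400),(350,-294,215),(300,-400,215),(100,-150,600)]: print(P,proj(gt,P).round(),proj(gs,P).round())
a=cv2.imread("pics/top0.png")[170:384,330:512]; b=cv2.imread("pics/scene0.png")[0:214,340:512]
cv2.imwrite("pics/c4.png",np.hstack([cv2.resize(a,None,fx=2.1,fy=2.1),cv2.resize(b,None,fx=2.1,fy=2.1)]))
```

```text
(212, -588, 215) [530. 322.] [498.  81.]
(212, -588, 400) [594. 338.] [520.  -4.]
(0, 0, 0) [238. 406.] [506. 350.]
(0, 0, 400) [230. 486.] [603.  85.]
(350, -294, 215) [379. 254.] [388. 104.]
(300, -400, 215) [433. 278.] [431.  95.]
(100, -150, 600) [351. 473.] [ 579. -129.]
```

View pics/c4.png

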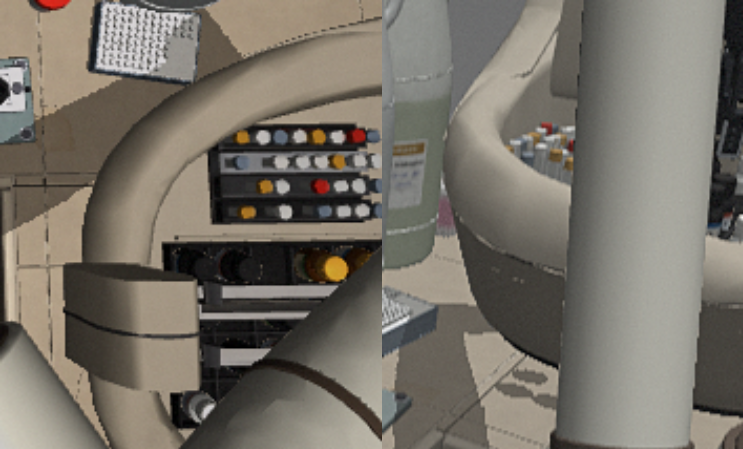

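The picture shows an analyzer with a thick rim that encloses the start pose on its left (top view col about 372, scene col about 370, rows 60-100). I need its height before crossing it.

Run:
```python
from h import *
gt,gs=cam("top"),cam("scene")
for uv in [(371,270),(375,250),(385,235),(430,205),(361,300),(425,300)]:
    print(uv)
    for z in (0,100,150,200,250,300,400): P=ray(gt,*uv,z); print(z,P[:2].round(),proj(gs,P).round())
```

```text
(371, 270)
0 [ 311. -327.] [398. 193.]
100 [ 314. -303.] [398. 157.]
150 [ 316. -291.] [399. 137.]
200 [ 318. -279.] [399. 116.]
250 [ 319. -267.] [399.  94.]
300 [ 321. -256.] [400.  69.]
400 [ 324. -232.] [401.  15.]
(375, 250)
0 [ 360. -339.] [380. 185.]
100 [ 359. -314.] [381. 150.]
150 [ 358. -302.] [382. 131.]
200 [ 358. -289.] [382. 110.]
250 [ 358. -277.] [383.  88.]
300 [ 357. -265.] [384.  65.]
400 [ 356. -240.] [386.  12.]
(385, 235)
0 [ 396. -366.] [371. 176.]
100 [ 392. -339.] [372. 142.]
150 [ 390. -325.] [373. 124.]
200 [ 388. -312.] [374. 104.]
250 [ 386. -298.] [374.  83.]
300 [ 385. -284.] [375.  60.]
400 [ 381. -257.] [377.  10.]
(430, 205)
0 [ 470. -483.] [365. 151.]
100 [ 460. -446.] [367. 121.]
150 [ 455. -427.] [367. 105.]
200 [ 450. -409.] [368.  87.]
250 [ 445. -390.] [369.  68.]
300 [ 440. -372.] [370.  47.]
400 [ 430. -335.] [372.   1.]
(361, 300)
0 [ 239. -300.] [424. 209.]
100 [ 249. -278.] [424. 170.]
150 [ 253. -267.] [424. 149.]
200 [ 258. -256.] [424. 127.]
250 [ 262. -246.] [424. 103.]
300 [ 267. -235.] [424.  77.]
400 [ 276. -213.] [424.  20.]
(425, 300)
0 [ 237. -456.] [449. 181.]
100 [ 247. -421.] [449. 147.]
150 [ 252. -404.] [448. 128.]
200 [ 256. -387.] [448. 108.]
250 [ 261. -369.] [448.  86.]
300 [ 266. -352.] [447.  63.]
400 [ 275. -317.] [446.  11.]
```

Request:
carry_out([
  [0, 0, 0, 0, 0, -55, 0.4],
  [0, 0, 0, 0, 0, -110, 0.4],
  [0, 0, 0, 0, 0, -165, 0.4],
  [0, 0, 0, 0, 0, -215, 0.4],
  [0, 0, 0, 0, 0, -225, 0.4],
])

```text
clock: 1.12
position: [212.4, -588.5, 445.5]
ee_rot: [-0.172, 0.985, -0.004, 0.001]
contact_force: [0.7, -0.7, -0.1]
gripper_width: 59.9
grasp_force: 0.0
```

```bash
cat >> h.py <<'E'
YAW=.057
def down(yaw=YAW):
    s,c=np.sin(yaw),np.cos(yaw); return R.from_matrix(np.array([[s,-c,0],[-c,-s,0],[0,0,-1.]]))
def rel(P,yaw=YAW,base=None,show=True):
    s=read_state(); r0=R.from_quat(s["ee_rot"]); p0=s["position"]
    print("t",round(s["clock"],2),"pos",p0.round(1),"F",np.round(s["contact_force"],1),"w",round(s["gripper_width"],1),"gf",round(s["grasp_force"],1),"q",s["joints"].round(2))
    for p in np.atleast_2d(P): print("->",p.round(1),"rot",(r0.inv()*down(yaw)).as_rotvec().round(3),"shift",r0.inv().apply(p-p0).round(1))
E
python3 - <<'E'
from h import *
rel([[330,-330,450],[480,0,380],[562,157,150]])
E
```

```text
t 1.12 pos [ 212.4 -588.5  445.5] F [ 0.7 -0.7 -0.1] w 59.9 gf 0.0 q [-0.97  0.33  0.49  0.   -1.72 -0.26]
-> [ 330 -330  450] rot [-0.008 -0.005 -1.281] shift [-198.4  203.1   -6. ]
-> [480   0 380] rot [-0.008 -0.005 -1.281] shift [-451.5  463.2   62. ]
-> [562 157 150] rot [-0.008 -0.005 -1.281] shift [-581.7  584.9  291.1]
```

Request:
carry_out([
  [0, 0, -0.15, -40, 41, 0, 0.4],
  [0, 0, -0.3, -80, 82, 0, 0.4],
  [0, 0, -0.45, -120, 123, 0, 0.4],
  [0, 0, -0.6, -160, 164, 0, 0.4],
  [0, 0, -0.75, -200, 205, 0, 0.4],
])

```text
clock: 1.75
position: [331.0, -325.0, 439.9]
ee_rot: [-0.523, 0.852, 0.001, -0.0]
contact_force: [1.5, 0.1, -0.1]
gripper_width: 59.3
grasp_force: 0.0
```

Run:
```python
from h import *
rel([[480,0,400],[562,157,150]])
```

```text
t 1.75 pos [ 331.  -325.   439.9] F [ 1.5  0.1 -0.1] w 59.3 gf 0.0 q [-0.42  0.03  0.09 -0.   -1.64 -0.04]
-> [480   0 400] rot [ 0.001  0.001 -0.526] shift [-357.3   14.1   40. ]
-> [562 157 150] rot [ 0.001  0.001 -0.526] shift [-534.3   11.7  290.1]
```

Request:
carry_out([
  [0, 0, -0.13, -57, 3, 10, 0.4],
  [0, 0, -0.26, -115, 5, 20, 0.4],
  [0, 0, -0.39, -175, 7, 30, 0.4],
  [0, 0, -0.526, -232, 9, 45, 0.4],
  [0, 0, -0.526, -288, 11, 65, 0.4],
])

```text
clock: 2.38
position: [452.7, -63.7, 375.0]
ee_rot: [0.726, -0.688, 0.0, -0.0]
contact_force: [-0.0, -0.3, -0.5]
gripper_width: 60.0
grasp_force: 0.0
```

Run:
```python
from h import *
rel([[562,157,150],[562,157,33]])
```

```text
t 2.38 pos [452.7 -63.7 375. ] F [-0.  -0.3 -0.5] w 60.0 gf 0.0 q [ 0.22  0.01 -0.07 -0.   -1.48 -0.16]
-> [562 157 150] rot [-0.     0.    -0.004] shift [-214.5 -120.8  225.1]
-> [562 157  33] rot [-0.     0.    -0.004] shift [-214.5 -120.7  342.1]
```

Request:
carry_out([
  [0, 0, 0, -48, -28, 35, 0.4],
  [0, 0, 0, -97, -55, 70, 0.4],
  [0, 0, 0, -145, -82, 105, 0.4],
  [0, 0, 0, -190, -107, 140, 0.4],
  [0, 0, 0, -214.5, -120.8, 180, 0.4],
])

```text
clock: 3.0
position: [562.7, 156.8, 194.3]
ee_rot: [0.726, -0.688, 0.0, -0.0]
contact_force: [0.0, 0.4, -0.6]
gripper_width: 60.1
grasp_force: 0.0
```

Request:
carry_out([
  [0, 0, 0, 0, 0, 40, 0.4],
  [0, 0, 0, 0, 0, 60, 0.4],
  [0, 0, 0, 0, 0, 70, 0.4],
  [0, 0, 0, 0, 0, 70, 0.4],
])

```text
clock: 3.5
position: [561.7, 154.5, 125.2]
ee_rot: [0.725, -0.689, -0.0, 0.001]
contact_force: [1.2, 0.8, 0.3]
gripper_width: 60.0
grasp_force: 0.0
```

Run:
```python
from h import *
rel([[562,157,33]])
g=cam("top");s=cam("scene")
a=g["color"][120:220,120:240]; b=s["color"][190:300,120:240]
cv2.imwrite("pics/c5.png",np.hstack([cv2.resize(a,(400,400)),cv2.resize(b,(400,400))]))
```

```text
t 3.5 pos [561.7 154.5 125.2] F [1.2 0.8 0.3] w 60.0 gf 0.0 q [ 0.55  0.39 -0.22  0.   -0.96 -0.49]
-> [562 157  33] rot [ 0.001 -0.001 -0.005] shift [-2.5 -0.5 92.2]
```

View pics/c5.png

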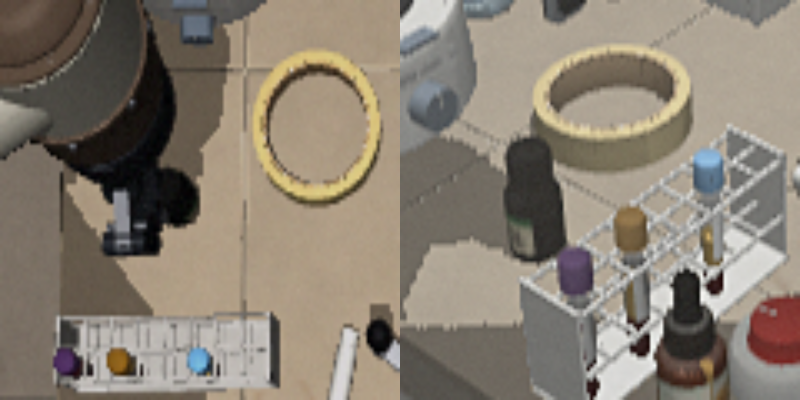

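The top crop shows the gripper fingers at about (159,174) with the bottle partly beside them at (174,169). The scene crop shows the bottle with no fingers in view above it. I'll check these against the projected TCP.

Run:
```python
from h import *
gt,gs=cam("top"),cam("scene")
for P in [(562,155,125),(562,155,111),(562,157,61),(562,157,23),(592,155,125),(532,155,125)]: print(P,proj(gt,P).round(1),proj(gs,P).round(1))
print(gt["position"],gs["position"])
cv2.imwrite("pics/s6.png",cv2.resize(gs["color"][60:290,60:330],None,fx=2.6,fy=2.6))
```

```text
(562, 155, 125) [166.6 161.5] [155.9 198.9]
(562, 155, 111) [167.7 162.7] [156.7 205.7]
(562, 157, 61) [170.5 166.7] [158.7 229.9]
(562, 157, 23) [173.2 169.5] [160.8 247. ]
(592, 155, 125) [166.8 148.5] [144.3 193.5]
(532, 155, 125) [166.3 174.6] [168.  204.5]
[ 349.8688393   -40.83200693 1197.78874911] [-14.92249214 617.70373515 562.75272695]
```

View pics/s6.png

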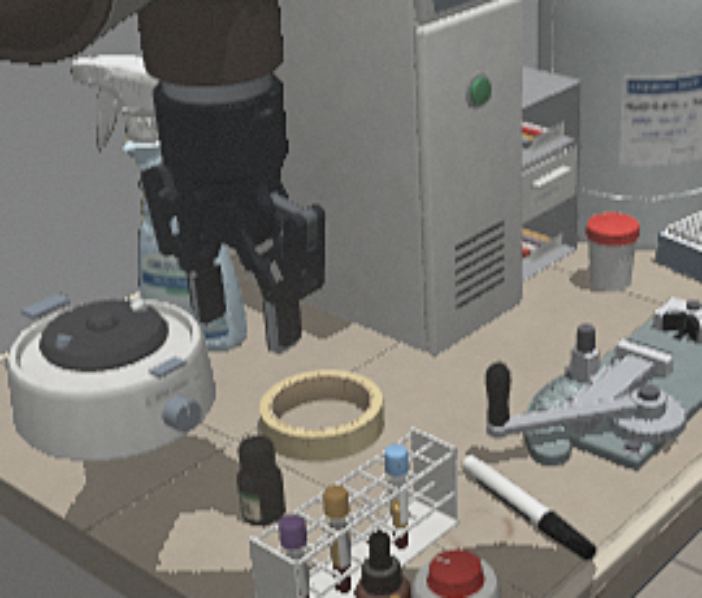

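The scene shows the fingertips at about (143,182) and (168.5,193.5), with the hand axis at about (141,95) near the body top. The tip row is higher than predicted, so I'll check the hand axis in both views.

Run:
```python
from h import *
gt,gs=cam("top"),cam("scene")
for z in (111,125,150,184,250,300,350): print(z,proj(gs,(562,155,z)).round(1),proj(gt,(562,155,z)).round(1))
for z in (111,120,130,140,150): print(z, ray(gs,155.6,188,z).round(),ray(gt,159,180,z).round())
```

```text
111 [156.7 205.7] [167.7 162.7]
125 [155.9 198.9] [166.6 161.5]
150 [154.4 186.3] [164.5 159.3]
184 [152.3 168.7] [161.6 156.2]
250 [147.9 132.1] [155.3 149.5]
300 [144.3 102.4] [150.  143.7]
350 [140.5  70.6] [144.  137.4]
111 [610. 114. 111.] [522. 174. 111.]
120 [598. 124. 120.] [521. 172. 120.]
130 [584. 135. 130.] [519. 170. 130.]
140 [570. 146. 140.] [517. 168. 140.]
150 [556. 158. 150.] [516. 166. 150.]
```

Request:
carry_out([
  [0, 0, 0, -1, 0, 30, 0.4],
  [0, 0, 0, -2.5, 0, 60, 0.4],
  [0, 0, 0, -2.5, 0, 85, 0.4],
  [0, 0, 0, -2.5, 0, 89, 0.4],
  [0, 0, 0, -2.5, 0, 89, 0.4],
])

```text
clock: 4.42
position: [562.5, 157.5, 37.5]
ee_rot: [0.725, -0.688, 0.0, -0.001]
contact_force: [0.9, 0.6, -0.2]
gripper_width: 60.3
grasp_force: 0.0
```

Run:
```python
from h import *
rel([[562,157,33]])
gt,gs=cam("top"),cam("scene")
cv2.imwrite("pics/s7.png",np.hstack([cv2.resize(gs["color"][180:280,110:210],None,fx=4,fy=4),cv2.resize(gt["color"][120:220,120:220],None,fx=4,fy=4)]))
```

```text
t 4.42 pos [562.5 157.5  37.5] F [ 0.9  0.6 -0.2] w 60.3 gf 0.0 q [ 0.55  0.5  -0.31  0.   -0.76 -0.5 ]
-> [562 157  33] rot [-0.001  0.    -0.005] shift [0.5 0.6 4.5]
```

View pics/s7.png

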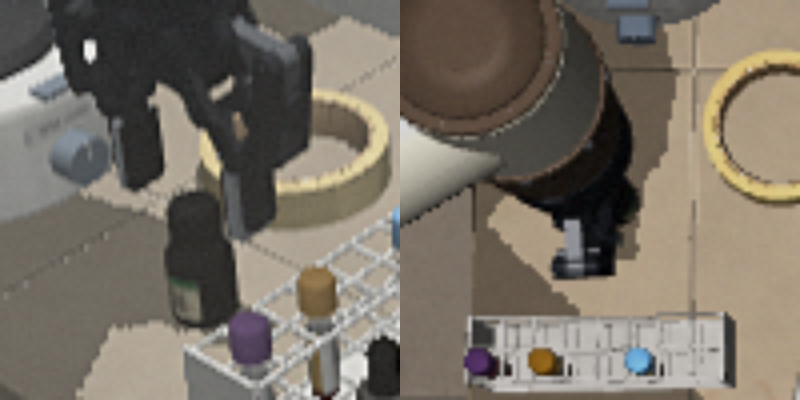

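Scene tips are at (145,227) and (172,239), straddling the bottle, whose cap top is at (159,231). They look somewhat higher than the state says. I'll lower a little and let the closing width (31 body, 24 cap) decide.

Request:
carry_out([
  [0, 0, 0, 0.5, 0.5, 8, 0.4],
  [0, 0, 0, 0.5, 0.5, 12.5, 0.4],
  [0, 0, 0, 0.5, 0.5, 12.5, 0.4],
])

```text
clock: 4.9
position: [561.1, 156.5, 23.7]
ee_rot: [0.725, -0.689, -0.0, 0.0]
contact_force: [-1.0, 0.2, -0.4]
gripper_width: 59.7
grasp_force: 0.0
```

Request:
carry_out([
  [0, 0, 0, 0, 0, 0, 0.0],
  [0, 0, 0, 0, 0, 0, -0.2],
  [0, 0, 0, 0, 0, 0, -0.5],
  [0, 0, 0, 0, 0, 0, -0.5],
])

```text
clock: 5.4
position: [561.9, 156.9, 24.8]
ee_rot: [0.725, -0.688, 0.0, -0.001]
contact_force: [-0.0, 0.7, 3.3]
gripper_width: 27.7
grasp_force: 58.9
```

Run:
```python
from h import *
rel([[562,157,100]])
gt,gs=cam("top"),cam("scene")
cv2.imwrite("pics/raw8.png",gs["color"])
h=cv2.cvtColor(gs["color"][225:275,135:185],cv2.COLOR_BGR2GRAY)
cv2.imwrite("pics/s8.png",np.hstack([cv2.resize(gs["color"][190:290,110:210],None,fx=4,fy=4,interpolation=2)]*1))
```

```text
t 5.4 pos [561.9 156.9  24.8] F [-0.   0.7  3.3] w 27.7 gf 58.9 q [ 0.55  0.52 -0.32  0.   -0.73 -0.5 ]
-> [562 157 100] rot [-0.001  0.    -0.005] shift [ -0.1  -0.2 -75.2]
```

View pics/s8.png

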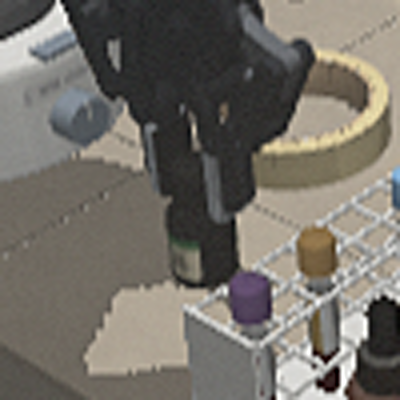

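The near fingertip is at about (165,245) and the bottle base at (161,262). So the tips are really about 30 mm up and gripping the shoulder, and the hand rides about 20 mm higher than nominal. I'll open, lower with force checks, and regrip on the body.

Request:
carry_out([
  [0, 0, 0, 0, 0, 0, 0.0],
  [0, 0, 0, 0, 0, 0, 0.3],
  [0, 0, 0, 0, 0, 4, 0.3],
  [0, 0, 0, 0, 0, 8, 0.3],
  [0, 0, 0, 0, 0, 8, 0.3],
])

```text
clock: 6.12
position: [561.0, 156.5, 15.5]
ee_rot: [0.725, -0.689, -0.0, 0.001]
contact_force: [-0.8, -0.6, 0.2]
gripper_width: 55.7
grasp_force: 0.0
```

Request:
carry_out([
  [0, 0, 0, 0, 0, 3, 0.3],
  [0, 0, 0, 0, 0, 5, 0.3],
  [0, 0, 0, 0, 0, 5, 0.3],
])

```text
clock: 6.5
position: [561.3, 156.7, 11.0]
ee_rot: [0.725, -0.688, -0.0, 0.0]
contact_force: [-0.6, -0.1, 0.2]
gripper_width: 55.5
grasp_force: 0.0
```

Request:
carry_out([
  [0, 0, 0, 0, 0, 3, 0.3],
  [0, 0, 0, 0, 0, 6, 0.3],
  [0, 0, 0, 0, 0, 6, 0.3],
])

```text
clock: 6.88
position: [561.2, 156.6, 4.8]
ee_rot: [0.725, -0.689, -0.0, 0.0]
contact_force: [-0.1, 0.3, -0.3]
gripper_width: 55.4
grasp_force: 0.0
```

Request:
carry_out([
  [0, 0, 0, 0, 0, 0, 0.0],
  [0, 0, 0, 0, 0, 0, -0.2],
  [0, 0, 0, 0, 0, 0, -0.5],
  [0, 0, 0, 0, 0, 0, -0.5],
])

```text
clock: 7.38
position: [561.8, 156.9, 5.7]
ee_rot: [0.725, -0.688, 0.0, -0.0]
contact_force: [-0.4, 0.4, 2.7]
gripper_width: 29.1
grasp_force: 59.4
```

Request:
carry_out([
  [0, 0, 0, 0, 0, -30, -0.5],
  [0, 0, 0, 0, 0, -80, -0.5],
  [0, 0, 0, 0, 0, -130, -0.5],
  [0, 0, 0, 30, 12, -135, -0.5],
  [0, 0, 0, 80, 30, -135, -0.5],
])

```text
clock: 8.0
position: [535.7, 75.6, 140.8]
ee_rot: [0.726, -0.688, 0.0, -0.001]
contact_force: [0.9, -1.1, -1.8]
gripper_width: 29.2
grasp_force: 59.5
```

Run:
```python
from h import *
rel([[449.4,-192.1,140],[449.4,-192.1,17.7]])
```

```text
t 8.0 pos [535.7  75.6 140.8] F [ 0.9 -1.1 -1.8] w 29.2 gf 59.5 q [ 0.44  0.31 -0.31 -0.   -0.95 -0.39]
-> [ 449.4 -192.1  140. ] rot [-0.002  0.001 -0.003] shift [262.6 100.7   0.4]
-> [ 449.4 -192.1   17.7] rot [-0.002  0.001 -0.003] shift [262.7 100.9 122.7]
```

Request:
carry_out([
  [0, 0, 0, 55, 21, 0, -0.5],
  [0, 0, 0, 110, 42, 0, -0.5],
  [0, 0, 0, 165, 63, 0, -0.5],
  [0, 0, 0, 220, 84, 0, -0.5],
  [0, 0, 0, 262, 100.5, 0, -0.5],
])

```text
clock: 8.62
position: [447.3, -193.3, 139.9]
ee_rot: [0.725, -0.689, -0.0, 0.0]
contact_force: [1.2, -0.4, -0.8]
gripper_width: 29.2
grasp_force: 59.5
```

Request:
carry_out([
  [0, 0, 0, 0, 0, 25, -0.5],
  [0, 0, 0, 0, 0, 50, -0.5],
  [0, 0, 0, 0, 0, 75, -0.5],
  [0, 0, 0, 0, 0, 75, -0.5],
])

```text
clock: 9.12
position: [446.8, -191.4, 63.4]
ee_rot: [0.725, -0.689, -0.002, 0.002]
contact_force: [0.6, 0.2, -0.5]
gripper_width: 29.2
grasp_force: 59.5
```

Run:
```python
from h import *
rel([[449.4,-192.1,17.7]])
gt,gs=cam("top"),cam("scene")
for n,g in(("top",gt),("scene",gs)): cv2.imwrite(f"pics/{n}9.png",g["color"])
a=cv2.imread("pics/scene0.png")
# bottle label/dark blob in scene: dark pixels near predicted base
for z in(60,75,90,110):print(z,proj(gs,(449.4,-192.1,z)).round(1))
d=cv2.absdiff(gs["color"],a).max(2)
for r in range(150,222,4): print(r,''.join('#' if x<45 else '.' if y<25 else 'o' for x,y in zip(gs["color"][r,285:350].max(1),d[r,285:350])))
```

```text
t 9.12 pos [ 446.8 -191.4   63.4] F [ 0.6  0.2 -0.5] w 29.2 gf 59.5 q [-0.07  0.33 -0.52 -0.   -0.72  0.12]
-> [ 449.4 -192.1   17.7] rot [ 0.005  0.001 -0.006] shift [ 0.9 -2.8 45.7]
60 [315.4 175. ]
75 [315.9 168.8]
90 [316.3 162.6]
110 [316.9 154.1]
150 ....................#o.oo###########o###################.........
154 ...................o#o.o##############o############..............
158 ...................o#ooo#############...o#####...................
162 ....................#ooo#############ooo######..................o
166 .......................ooo###########oo.#####..................oo
170 ........................oooooooooo###ooo.......................oo
174 .......................oooooooooo#####o.......................ooo
178 ...........................oo####ooo....#....................oooo
182 oooooo..o.....................############...................oooo
186 ....ooooooooooo.....oooo......########.#####................ooooo
190 ....oooooooooooooooooooooo...............##..................oooo
194 ..#.oooooooo.................ooooooo..........................ooo
198 ..................................ooooo......................o..o
202 ............................................................ooooo
206 ............................................................ooooo
210 .....oooooooooo.o.ooooooooooooo..............................oooo
214 .oooooooooooooooooooooooooooooooooooooooooooo...............ooooo
218 oo..oooooo.....................ooooooooo...oooooooooooooooooooooo
```

Request:
carry_out([
  [0, 0, 0, 0.5, -2, 15, -0.5],
  [0, 0, 0, 0.5, -2, 28, -0.5],
  [0, 0, 0, 0.5, -2, 38, -0.5],
  [0, 0, 0, 0.5, -2, 43, -0.5],
  [0, 0, 0, 0.5, -2, 43, -0.5],
])

```text
clock: 9.85
position: [450.7, -192.0, 21.8]
ee_rot: [0.725, -0.688, -0.0, 0.0]
contact_force: [0.0, -0.3, -1.1]
gripper_width: 29.6
grasp_force: 59.5
```

Request:
carry_out([
  [0, 0, 0, 0, 0, 1.5, -0.5],
  [0, 0, 0, 0, 0, 2.5, -0.5],
  [0, 0, 0, 0, 0, 2.5, -0.5],
])

```text
clock: 10.22
position: [451.0, -192.0, 19.9]
ee_rot: [0.725, -0.688, 0.0, -0.0]
contact_force: [0.6, -0.1, -1.3]
gripper_width: 29.4
grasp_force: 59.5
```

Run:
```python
from h import *
rel([[449.4,-192.1,17.7]])
```

```text
t 10.22 pos [ 451.  -192.    19.9] F [ 0.6 -0.1 -1.3] w 29.4 gf 59.5 q [-0.07  0.41 -0.56 -0.   -0.61  0.12]
-> [ 449.4 -192.1   17.7] rot [-0.    -0.    -0.005] shift [0.  1.6 2.2]
```

Request:
carry_out([
  [0, 0, 0, 0, 1.5, 1, -0.5],
  [0, 0, 0, 0, 1.5, 2, -0.5],
  [0, 0, 0, 0, 1.5, 2, -0.5],
])

```text
clock: 10.6
position: [449.3, -192.0, 17.6]
ee_rot: [0.725, -0.688, -0.0, 0.0]
contact_force: [-0.5, 0.1, -2.2]
gripper_width: 29.3
grasp_force: 59.5
```

Request:
carry_out([
  [0, 0, 0, 0, 0, 1, -0.5],
  [0, 0, 0, 0, 0, 1, -0.5],
])

```text
clock: 10.85
position: [449.4, -192.0, 16.6]
ee_rot: [0.725, -0.688, -0.0, 0.0]
contact_force: [1.2, -0.3, -1.9]
gripper_width: 29.1
grasp_force: 59.5
```

Request:
carry_out([
  [0, 0, 0, 0, 0, 1, -0.5],
  [0, 0, 0, 0, 0, 1, -0.5],
])

```text
clock: 11.1
position: [449.5, -192.1, 16.2]
ee_rot: [0.725, -0.688, 0.0, 0.0]
contact_force: [-1.2, 1.6, 4.3]
gripper_width: 29.5
grasp_force: 60.1
```

Request:
carry_out([
  [0, 0, 0, 0, 0, 1, -0.5],
  [0, 0, 0, 0, 0, 1, -0.5],
])

```text
clock: 11.35
position: [449.5, -192.1, 16.2]
ee_rot: [0.725, -0.688, 0.0, 0.0]
contact_force: [-4.0, 1.3, 13.3]
gripper_width: 29.4
grasp_force: 61.0
```

Request:
carry_out([
  [0, 0, 0, 0, 0, -1.2, -0.5],
  [0, 0, 0, 0, 0, -1.2, -0.2],
  [0, 0, 0, 0, 0, -1.2, 0.1],
  [0, 0, 0, 0, 0, -1.2, 0.3],
  [0, 0, 0, 0, 0, -1.2, 0.3],
])

```text
clock: 11.98
position: [449.3, -192.1, 15.8]
ee_rot: [0.725, -0.688, -0.0, 0.0]
contact_force: [-0.3, 0.3, -0.7]
gripper_width: 55.6
grasp_force: 0.0
```

Request:
carry_out([
  [0, 0, 0, 0, 0, -20, 0.3],
  [0, 0, 0, 0, 0, -60, 0.3],
  [0, 0, 0, 0, 0, -110, 0.3],
  [0, 0, 0, 0, 0, -140, 0.0],
  [0, 0, 0, 0, 0, -140, -1],
])

```text
clock: 12.6
position: [451.1, -192.3, 158.5]
ee_rot: [0.725, -0.688, 0.003, -0.002]
contact_force: [-0.2, -0.5, -0.7]
gripper_width: 25.9
grasp_force: 0.0
```

```bash
cat >> h.py <<'E'
C0=np.array([447.7,-163.2]); Rz=lambda a:np.array([[np.cos(a),-np.sin(a)],[np.sin(a),np.cos(a)]])
PIV=C0+Rz(YAW)@[-43,75]
def lev(q,back,z,r=120):
    f=.95-q+YAW; t=np.array([np.sin(f),-np.cos(f)])
    return np.r_[PIV+r*np.array([np.cos(f),np.sin(f)])-t*back,z],f
def go(L):
    s=read_state(); r0=R.from_quat(s["ee_rot"]); p0=s["position"]
    print("t",round(s["clock"],2),"pos",p0.round(1),"F",np.round(s["contact_force"],1),"w",round(s["gripper_width"],1))
    for P,f in L: print((r0.inv()*down(f)).as_rotvec().round(3),r0.inv().apply(P-p0).round(1))
def tang():
    s=read_state(); d=s["position"][:2]-PIV
    r0=R.from_quat(s["ee_rot"]).as_matrix()
    print("t",round(s["clock"],2),"Ftool",(r0.T@s["contact_force"]).round(2),"r",np.hypot(*d).round(1),"ang",np.arctan2(d[1],d[0]).round(3),"z",s["position"][2].round(1))
E
python3 - <<'E'
from h import *
print(PIV); go([lev(.039,42,158),lev(.039,42,48)])
E
```

```text
[400.49714913 -90.77147752]
t 12.6 pos [ 451.1 -192.3  158.5] F [-0.2 -0.5 -0.7] w 25.9
[-0.005 -0.004 -0.916] [-2.248e+02  5.400e+00  2.000e-01]
[-0.005 -0.004 -0.916] [-224.9    6.1  110.2]
```

Request:
carry_out([
  [0, 0, -0.18, -45, 1, 0, -1],
  [0, 0, -0.36, -90, 2, 0, -1],
  [0, 0, -0.54, -135, 3, 0, -1],
  [0, 0, -0.72, -180, 4, 0, -1],
  [0, 0, -0.9, -225, 5, 0, -1],
])

```text
clock: 13.22
position: [431.6, 33.5, 154.7]
ee_rot: [0.953, -0.302, -0.001, 0.001]
contact_force: [0.1, 0.8, -0.0]
gripper_width: 0.1
grasp_force: 0.0
```

Request:
carry_out([
  [0, 0, 0, 0, 0, 40, -1],
  [0, 0, 0, 0, 0, 80, -1],
  [0, 0, 0, 0, 0, 108, -1],
  [0, 0, 0, 0, 0, 108, -1],
])

```text
clock: 13.72
position: [430.2, 31.4, 45.4]
ee_rot: [0.952, -0.305, -0.003, 0.003]
contact_force: [-0.0, -0.1, -0.5]
gripper_width: 0.1
grasp_force: 0.0
```

Run:
```python
from h import *
tang(); go([lev(q,19.5,48) for q in (.0,.1,.2,.3,.4,.5)])
gt,gs=cam("top"),cam("scene"); a=cv2.imread("pics/scene0.png")
# bottle upright & in place: dark pixels near the bed, scene
for P in [(450,-192,12),(450,-192,73),(450,-192,58)]: print(proj(gs,P).round(1),proj(gt,P).round(1))
for r in range(160,208,3): print(r,''.join('#' if x<50 else '.' for x in gs["color"][r,290:340].max(1)))
for r in range(195,225,3): print(r,''.join('#' if x<50 else '.' for x in gt["color"][r,290:345].max(1)))
```

```text
t 13.72 Ftool [0.04 0.12 0.47] r 125.7 ang 1.332 z 45.4
t 13.72 pos [430.2  31.4  45.4] F [-0.  -0.1 -0.5] w 0.1
[ 0.006  0.004 -0.055] [20.5 -2.  -2.7]
[0.007 0.004 0.045] [32.5 -4.  -2.7]
[0.007 0.003 0.145] [44.7 -4.8 -2.8]
[0.007 0.003 0.245] [56.8 -4.4 -2.8]
[0.007 0.003 0.345] [68.8 -2.8 -2.9]
[0.007 0.002 0.445] [80.7  0.  -2.9]
[313.9 194. ] [315.  213.7]
[315.5 169.6] [318.3 211.4]
[315.1 175.7] [317.5 212. ]
160 ..................................................
163 ..................................................
166 ..................................................
169 ..................................................
172 ....................###.......#...................
175 ....................###########...................
178 ####................###########....#..#...........
181 ####..............################................
184 ##................###############.#####...........
187 .........................#############............
190 ...........................#####....##............
193 ..........................#####...................
196 .............................#....................
199 ..................................................
202 ..................................................
205 ..................................................
195 .......................................................
198 .......................................................
201 .............................................#.###.....
204 ....................................#..................
207 .........#....##......#######.......####...............
210 ...............#...#############.......#####...........
213 ...............#..##############...#########........##.
216 ...............#...############........####............
219 ..........#....#......#####..........####..............
222 ...............##......................................
```

Request:
carry_out([
  [0, 0, -0.02, 22, -2, -2, -1],
  [0, 0, 0.045, 32.5, -4, -2, -1],
  [0, 0, 0.145, 44.7, -4.8, -2, -1],
  [0, 0, 0.245, 56.8, -4.4, -2, -1],
  [0, 0, 0.345, 68.8, -2.8, -2, -1],
])

```text
clock: 14.45
position: [490.0, -4.9, 51.3]
ee_rot: [0.885, -0.465, -0.0, -0.001]
contact_force: [-5.8, 4.1, 2.6]
gripper_width: 0.3
grasp_force: 3.1
```

Run:
```python
from h import *
tang(); go([lev(q,19.5,47) for q in (.4,.44,.48,.52,.55,.6)])
```

```text
t 14.45 Ftool [-6.64  2.48 -2.61] r 124.0 ang 0.765 z 51.3
t 14.45 pos [490.   -4.9  51.3] F [-5.8  4.1  2.6] w 0.3
[-0.001  0.001 -0.004] [0.  2.5 4.3]
[-0.001  0.001  0.036] [4.9 1.8 4.3]
[-0.001  0.001  0.076] [9.7 1.3 4.3]
[-0.     0.001  0.116] [14.5  0.9  4.3]
[-0.     0.001  0.146] [18.2  0.8  4.3]
[-0.     0.001  0.196] [24.3  0.9  4.3]
```

Request:
carry_out([
  [0, 0, 0.036, 5, 1.8, 2, -1],
  [0, 0, 0.076, 9.7, 1.3, 2, -1],
  [0, 0, 0.116, 14.5, 0.9, 2, -1],
  [0, 0, 0.146, 18, 0.8, 2, -1],
  [0, 0, 0.146, 18, 0.8, 2, -1],
])

```text
clock: 15.08
position: [501.2, -19.7, 49.5]
ee_rot: [0.85, -0.527, 0.001, -0.002]
contact_force: [-1.2, 5.1, 3.8]
gripper_width: 0.1
grasp_force: 2.5
```

Run:
```python
from h import *
tang(); go([lev(q,19.5,48) for q in (.55,.58,.61,.64,.67,.7,.73,.76)])
```

```text
t 15.07 Ftool [-5.13 -1.23 -3.75] r 123.3 ang 0.614 z 49.5
t 15.07 pos [501.2 -19.7  49.5] F [-1.2  5.1  3.8] w 0.1
[-0.004 -0.     0.005] [-0.2  1.8  1.5]
[-0.004 -0.     0.035] [3.4 1.3 1.5]
[-0.004 -0.     0.065] [7.1 0.9 1.5]
[-0.004 -0.     0.095] [10.7  0.6  1.5]
[-0.004 -0.     0.125] [14.3  0.4  1.5]
[-0.004 -0.     0.155] [18.   0.3  1.6]
[-0.004  0.     0.185] [21.6  0.3  1.6]
[-0.004  0.     0.215] [25.3  0.5  1.6]
```

Run:
```python
from h import *
gt=cam("top")
T=lambda u,v:((u+.5)/6-.5+225,(v+.5)/6-.5+185)
for u,v in[(657,165),(630,165),(612,112),(610,225),(700,165),(618,130)]:
    print((u,v),(Rz(YAW).T@(ray(gt,*T(u,v),30)[:2]-C0)).round(1))
```

```text
(657, 165) [ -0.  -73.1]
(630, 165) [  0.7 -62.2]
(612, 112) [ 22.7 -56.8]
(610, 225) [-23.  -51.9]
(700, 165) [ -1.2 -90.5]
(618, 130) [ 15.2 -58.6]
```

Request:
carry_out([
  [0, 0, 0.017, 2, 1.5, 0, -1],
  [0, 0, 0.03, 3.4, 1.3, 0, -1],
  [0, 0, 0.03, 3.4, 1.3, 0, -1],
])

```text
clock: 15.5
position: [502.8, -22.8, 49.3]
ee_rot: [0.842, -0.539, 0.002, -0.002]
contact_force: [0.2, 5.8, 1.1]
gripper_width: 0.1
grasp_force: 2.8
```

Run:
```python
from h import *
tang(); go([lev(q,19.5,48) for q in (.58,.61,.64,.67,.7,.73,.76)])
```

```text
t 15.5 Ftool [-5.22 -2.59 -1.04] r 122.8 ang 0.587 z 49.3
t 15.5 pos [502.8 -22.8  49.3] F [0.2 5.8 1.1] w 0.1
[-0.006 -0.001  0.005] [-0.   1.2  1.3]
[-0.006 -0.001  0.035] [3.6 0.7 1.3]
[-0.006 -0.001  0.065] [7.2 0.3 1.3]
[-0.006 -0.     0.095] [10.9  0.   1.3]
[-0.006 -0.     0.125] [14.5 -0.2  1.3]
[-0.006 -0.     0.155] [18.2 -0.2  1.3]
[-0.006 -0.     0.185] [21.8 -0.2  1.3]
```

Request:
carry_out([
  [0, 0, 0.02, 2, 1, 0, -1],
  [0, 0, 0.035, 3.6, 0.7, 0, -1],
  [0, 0, 0.035, 3.6, 0.7, 0, -1],
])

```text
clock: 15.88
position: [504.2, -26.2, 49.3]
ee_rot: [0.833, -0.554, 0.002, -0.003]
contact_force: [1.9, 5.9, 0.7]
gripper_width: 0.3
grasp_force: 2.9
```

Run:
```python
from h import *
tang(); go([lev(q,19.5,48) for q in (.61,.64,.67,.7,.73,.76)])
```

```text
t 15.88 Ftool [-4.75 -4.02 -0.65] r 122.2 ang 0.557 z 49.3
t 15.88 pos [504.2 -26.2  49.3] F [1.9 5.9 0.7] w 0.3
[-0.008 -0.001  0.001] [-0.   0.6  1.3]
[-0.008 -0.001  0.031] [3.6 0.1 1.3]
[-0.008 -0.001  0.061] [ 7.2 -0.3  1.3]
[-0.008 -0.     0.091] [10.8 -0.6  1.3]
[-0.008 -0.     0.121] [14.5 -0.8  1.3]
[-0.008 -0.     0.151] [18.1 -0.9  1.3]
```

Request:
carry_out([
  [0, 0, 0.02, 2, -0.7, 0, -1],
  [0, 0, 0.031, 3.6, -1, 0, -1],
  [0, 0, 0.031, 3.6, -1, 0, -1],
])

```text
clock: 16.25
position: [506.2, -29.3, 49.2]
ee_rot: [0.824, -0.566, 0.002, -0.003]
contact_force: [0.1, 5.8, 1.6]
gripper_width: 0.0
grasp_force: 2.9
```

Request:
carry_out([
  [0, 0, 0.015, 1.8, -0.2, 0, -1],
  [0, 0, 0.03, 3.6, -0.5, 0, -1],
  [0, 0, 0.03, 3.6, -0.5, 0, -1],
])

```text
clock: 16.62
position: [508.0, -32.5, 49.2]
ee_rot: [0.816, -0.579, 0.002, -0.003]
contact_force: [0.9, 5.4, 0.9]
gripper_width: 0.1
grasp_force: 2.9
```

Run:
```python
from h import *
tang(); go([lev(q,19.5,48) for q in (.64,.67,.7,.73,.76)])
```

```text
t 16.62 Ftool [-4.8  -2.59 -0.92] r 122.3 ang 0.497 z 49.2
t 16.62 pos [508.  -32.5  49.2] F [0.9 5.4 0.9] w 0.1
[-0.007 -0.    -0.03 ] [-3.6  1.4  1.2]
[-0.007 -0.    -0.   ] [-0.   0.7  1.2]
[-0.007 -0.     0.03 ] [3.6 0.2 1.2]
[-0.007 -0.     0.06 ] [ 7.2 -0.2  1.2]
[-0.007 -0.     0.09 ] [10.9 -0.6  1.2]
```

Request:
carry_out([
  [0, 0, 0.015, 1.5, -0.2, 0, -1],
  [0, 0, 0.025, 3, -0.5, 0, -1],
  [0, 0, 0.025, 3, -0.5, 0, -1],
])

```text
clock: 17.0
position: [509.4, -35.2, 49.2]
ee_rot: [0.808, -0.589, 0.002, -0.003]
contact_force: [1.4, 5.8, 1.6]
gripper_width: 0.2
grasp_force: 2.9
```

Request:
carry_out([
  [0, 0, 0.015, 1.5, -0.2, 0, -1],
  [0, 0, 0.025, 3, -0.5, 0, -1],
  [0, 0, 0.025, 3, -0.5, 0, -1],
])

```text
clock: 17.38
position: [510.8, -37.9, 49.2]
ee_rot: [0.801, -0.599, 0.002, -0.003]
contact_force: [0.9, 6.8, 1.6]
gripper_width: -0.1
grasp_force: 2.9
```

Run:
```python
from h import *
tang(); go([lev(q,19.5,48) for q in (.7,.73,.76,.8)])
```

```text
t 17.38 Ftool [-6.25 -2.83 -1.62] r 122.3 ang 0.447 z 49.2
t 17.38 pos [510.8 -37.9  49.2] F [0.9 6.8 1.6] w -0.1
[-0.007 -0.    -0.02 ] [-2.4  1.1  1.2]
[-0.007 -0.     0.01 ] [1.2 0.5 1.2]
[-0.007  0.     0.04 ] [4.8 0.  1.2]
[-0.007  0.     0.08 ] [ 9.7 -0.5  1.2]
```

Request:
carry_out([
  [0, 0, 0.012, 1.5, -0.2, 0, -1],
  [0, 0, 0.012, 1.5, -0.2, 0, -1],
])

```text
clock: 17.62
position: [511.4, -39.3, 49.2]
ee_rot: [0.797, -0.604, 0.002, -0.003]
contact_force: [2.1, 5.9, 1.0]
gripper_width: -0.1
grasp_force: 2.9
```

Request:
carry_out([
  [0, 0, 0.012, 1.5, -0.2, 0, -1],
  [0, 0, 0.012, 1.5, -0.2, 0, -1],
])

```text
clock: 17.88
position: [512.1, -40.6, 49.3]
ee_rot: [0.794, -0.608, 0.002, -0.003]
contact_force: [2.2, 6.7, 0.8]
gripper_width: -0.1
grasp_force: 3.0
```

Run:
```python
from h import *
tang()
```

```text
t 17.88 Ftool [-5.92 -3.9  -0.74] r 122.3 ang 0.422 z 49.3
```

Request:
carry_out([
  [0, 0, 0.012, 1.5, -0.6, 0, -1],
  [0, 0, 0.02, 2.4, -0.8, 0, -1],
  [0, 0, 0.02, 2.4, -0.8, 0, -1],
])

```text
clock: 18.25
position: [513.1, -42.9, 49.2]
ee_rot: [0.787, -0.616, 0.002, -0.002]
contact_force: [0.9, 6.7, 2.3]
gripper_width: -0.2
grasp_force: 3.0
```

Request:
carry_out([
  [0, 0, 0.012, 1.5, -0.3, 0, -1],
  [0, 0, 0.02, 2.4, -0.5, 0, -1],
  [0, 0, 0.02, 2.4, -0.5, 0, -1],
])

```text
clock: 18.62
position: [514.0, -45.1, 49.2]
ee_rot: [0.781, -0.624, 0.002, -0.002]
contact_force: [0.1, 5.1, 2.1]
gripper_width: 0.0
grasp_force: 2.9
```

Run:
```python
from h import *
tang(); go([lev(q,19.5,48) for q in (.73,.76,.8)])
gt=cam("top"); cv2.imwrite("pics/t12.png",gt["color"])
```

```text
t 18.62 Ftool [-4.98 -1.28 -2.09] r 122.4 ang 0.382 z 49.2
t 18.62 pos [514.  -45.1  49.2] F [0.1 5.1 2.1] w 0.0
[-0.006  0.    -0.055] [-6.5  2.1  1.2]
[-0.006  0.    -0.025] [-3.   1.3  1.2]
[-0.006  0.     0.015] [1.8 0.5 1.2]
```

Request:
carry_out([
  [0, 0, 0.012, 1.5, -0.3, 0, -1],
  [0, 0, 0.02, 2.4, -0.5, 0, -1],
  [0, 0, 0.02, 2.4, -0.5, 0, -1],
])

```text
clock: 19.05
position: [514.9, -47.4, 49.2]
ee_rot: [0.775, -0.632, 0.002, -0.002]
contact_force: [-0.0, 6.3, 1.5]
gripper_width: 0.0
grasp_force: 2.9
```

Request:
carry_out([
  [0, 0, 0.012, 1.5, -0.3, 0, -1],
  [0, 0, 0.02, 2.4, -0.5, 0, -1],
  [0, 0, 0.02, 2.4, -0.5, 0, -1],
])

```text
clock: 19.42
position: [515.8, -49.7, 49.2]
ee_rot: [0.769, -0.64, 0.002, -0.002]
contact_force: [0.0, 5.7, 2.2]
gripper_width: -0.0
grasp_force: 2.9
```

Run:
```python
from h import *
tang()
```

```text
t 19.43 Ftool [-5.57 -1.06 -2.22] r 122.4 ang 0.342 z 49.2
```

Request:
carry_out([
  [0, 0, 0.012, 1.5, -0.3, 0, -1],
  [0, 0, 0.02, 2.4, -0.4, 0, -1],
  [0, 0, 0.02, 2.4, -0.4, 0, -1],
])

```text
clock: 19.8
position: [516.6, -52.0, 49.2]
ee_rot: [0.762, -0.647, 0.002, -0.002]
contact_force: [-0.1, 6.2, 2.7]
gripper_width: 0.3
grasp_force: 2.9
```

Request:
carry_out([
  [0, 0, 0.012, 1.5, -0.3, 0, -1],
  [0, 0, 0.02, 2.4, -0.4, 0, -1],
  [0, 0, 0.02, 2.4, -0.4, 0, -1],
])

```text
clock: 20.18
position: [517.4, -54.3, 49.2]
ee_rot: [0.756, -0.655, 0.002, -0.002]
contact_force: [0.5, 4.9, 2.8]
gripper_width: -0.2
grasp_force: 2.9
```

Run:
```python
from h import *
tang(); go([lev(q,19.5,48) for q in (.8,.85,.9)])
```

```text
t 20.18 Ftool [-4.8  -1.25 -2.8 ] r 122.4 ang 0.302 z 49.2
t 20.18 pos [517.4 -54.3  49.2] F [0.5 4.9 2.8] w -0.2
[-0.005  0.    -0.065] [-7.7  2.4  1.2]
[-0.005  0.001 -0.015] [-1.8  1.2  1.2]
[-0.005  0.001  0.035] [4.2 0.2 1.2]
```

Request:
carry_out([
  [0, 0, 0.012, 1.5, -0.3, 0, -1],
  [0, 0, 0.02, 2.4, -0.4, 0, -1],
  [0, 0, 0.02, 2.4, -0.4, 0, -1],
])

```text
clock: 20.55
position: [518.1, -56.7, 49.2]
ee_rot: [0.749, -0.663, 0.001, -0.002]
contact_force: [0.7, 4.9, 2.4]
gripper_width: 0.3
grasp_force: 2.9
```

Request:
carry_out([
  [0, 0, 0.012, 1.5, -0.2, 0, -1],
  [0, 0, 0.02, 2.4, -0.3, 0, -1],
  [0, 0, 0.02, 2.4, -0.3, 0, -1],
])

```text
clock: 20.92
position: [518.7, -59.0, 49.2]
ee_rot: [0.742, -0.67, 0.002, -0.002]
contact_force: [1.3, 6.0, 2.5]
gripper_width: 0.2
grasp_force: 2.9
```

Request:
carry_out([
  [0, 0, 0.012, 1.5, -0.3, 0, -1],
  [0, 0, 0.02, 2.4, -0.4, 0, -1],
  [0, 0, 0.02, 2.4, -0.4, 0, -1],
])

```text
clock: 21.3
position: [519.4, -61.4, 49.2]
ee_rot: [0.736, -0.677, 0.001, -0.002]
contact_force: [1.7, 6.7, 2.2]
gripper_width: -0.1
grasp_force: 2.9
```

Request:
carry_out([
  [0, 0, 0.012, 1.5, -0.3, 0, -1],
  [0, 0, 0.02, 2.4, -0.4, 0, -1],
  [0, 0, 0.02, 2.4, -0.4, 0, -1],
])

```text
clock: 21.68
position: [519.9, -63.8, 49.2]
ee_rot: [0.729, -0.685, 0.001, -0.002]
contact_force: [1.6, 6.1, 2.3]
gripper_width: -0.2
grasp_force: 2.9
```

Run:
```python
from h import *
tang()
gt,gs=cam("top"),cam("scene")
for yb in(-29,-40,-45,-50):
  p=np.r_[C0+Rz(YAW)@[0,yb]]; print(yb,proj(gs,np.r_[p,65]).round(1),proj(gt,np.r_[p,65]).round(1))
for r in range(160,206,3): print(r,''.join('#' if x<50 else '.' for x in gs["color"][r,290:340].max(1)))
for r in range(198,225,3): print(r,''.join('#' if x<50 else '.' for x in gt["color"][r,290:345].max(1)))
```

```text
t 21.68 Ftool [-6.01 -2.01 -2.33] r 122.5 ang 0.222 z 49.2
-29 [315.6 172.9] [317.9 212. ]
-40 [318.  170.9] [322.6 211.7]
-45 [319.1 170. ] [324.7 211.6]
-50 [320.2 169.2] [326.8 211.4]
160 ..................................................
163 ..................................................
166 ...........................##.#...................
169 .........................###.....###..............
172 .........................##########...............
175 .........................##########...............
178 .......................##############.............
181 .......................##############.............
184 ...............................######.#...........
187 ...............................########...........
190 .................................#####............
193 ..................................................
196 ..................................................
199 ..................................................
202 ..................................................
205 ..................................................
198 .......................................................
201 .............................................#.###.....
204 ....................................#..................
207 ....................#....##...##########...............
210 ..........................##################...........
213 ..........................##################........##.
216 ..........................##.##############............
219 ..........................#....###...####..............
222 .....................#....#............................
```

Request:
carry_out([
  [0, 0, 0.012, 1.5, -0.3, 0, -1],
  [0, 0, 0.012, 1.5, -0.3, 0, -1],
])

```text
clock: 22.02
position: [520.3, -65.1, 49.2]
ee_rot: [0.725, -0.689, 0.001, -0.002]
contact_force: [0.8, 6.5, 2.2]
gripper_width: -0.0
grasp_force: 3.3
```

Request:
carry_out([
  [0, 0, 0.012, 1.5, -0.2, 0, -1],
  [0, 0, 0.012, 1.5, -0.2, 0, -1],
])

```text
clock: 22.28
position: [520.6, -66.1, 49.2]
ee_rot: [0.72, -0.693, 0.001, -0.002]
contact_force: [0.6, 9.2, 3.2]
gripper_width: 0.0
grasp_force: 4.4
```

Request:
carry_out([
  [0, 0, 0.012, 1.5, -0.2, 0, -1],
  [0, 0, 0.012, 1.5, -0.2, 0, -1],
])

```text
clock: 22.52
position: [520.8, -67.1, 49.2]
ee_rot: [0.716, -0.698, 0.001, -0.003]
contact_force: [-0.9, 11.6, 3.2]
gripper_width: 0.1
grasp_force: 5.6
```

Run:
```python
from h import *
tang()
```

```text
t 22.52 Ftool [-11.59   0.56  -3.22] r 122.6 ang 0.194 z 49.2
```

Resistance went 6.5 → 9.2 → about 11 N, so the bottle is home. I'll back straight off the handle and then lift.

Request:
carry_out([
  [0, 0, 0, -3, 0, 0, -1],
  [0, 0, 0, -15, 0, 0, -1],
  [0, 0, 0, -30, 0, 0, -1],
  [0, 0, 0, -30, 0, -50, -1],
  [0, 0, 0, -30, 0, -100, -1],
])

```text
clock: 23.15
position: [517.5, -38.5, 148.5]
ee_rot: [0.716, -0.698, -0.0, 0.001]
contact_force: [0.3, 1.3, -0.4]
gripper_width: -0.4
grasp_force: 0.0
```

```bash
cat > lv.py <<'E'
from h import *
from scipy.optimize import least_squares
gt,gs=cam("top"),cam("scene")
def hp(q): f=.95-q+YAW; return np.r_[PIV+120*np.array([np.cos(f),np.sin(f)]),87]
def kp(i): f=.95-i-.178+YAW; return np.r_[PIV+80*np.array([np.cos(f),np.sin(f)]),60]
for q in(.9,.95,1.): print(q,proj(gt,hp(q)).round(1),proj(gs,hp(q)).round(1))
for q in(1.1,1.133,1.16): print("k",q,proj(gt,kp(q)).round(1),proj(gs,kp(q)).round(1))
for r in range(185,215,1): print(r,''.join('#' if x<55 else '.' if x<100 else ' ' for x in gt["color"][r,265:300].max(1)))
for r in range(170,205,1): print(r,''.join('#' if x<55 else '.' if x<100 else ' ' for x in gs["color"][r,260:315].max(1)))
E
python3 lv.py; python3 -c "
from h import *
P,f=lev(1.133+.178,-33,149,80); go([(P,f),(P-[0,0,113],f)])"
```

```text
0.9 [269.4 181.5] [257.5 174.4]
0.95 [272.  181.3] [259.  173.3]
1.0 [274.5 181.2] [260.7 172.1]
k 1.1 [283.7 200.7] [283.6 185.5]
k 1.133 [284.8 201. ] [284.6 185.2]
k 1.16 [285.6 201.3] [285.4 184.9]
185     #######                        
186     ..####                         
187     .  #.                          
188     .                              
189     .                              
190     .                              
191     .                              
192                                    
193                                    
194                                    
195      .                             
196      .           .                 
197 . . ..     ..   ..                 
198  .. ..     .    ..  .              
199      .     .   #......             
200      .         ........    ......  
201      #     .    ## . ..            
202      #          #..  ..            
203      #         .###...#            
204      #          . ##..             
205      #          .                  
206      #          # ##..             
207      #        
[... 1845 characters left out ...]
                
196                     ..                                 
197                     ....     .                         
198 ..                  ...... .                           
199 .....               ......                           ..
200    .....              ....                          ...
201      .....               .   .                    .....
202         .....               ..                   ....  
203            .....                                 ...   
204              ......                             ....   
t 23.25 pos [521.9 -38.2 153.7] F [ 0.4 -0.9  0.7] w -0.1
[-0.012  0.003  0.331] [106.5  57.9   4. ]
[-0.012  0.003  0.331] [106.5  59.3 117. ]
```

Request:
carry_out([
  [0, 0, 0.11, 36, 20, 0, -1],
  [0, 0, 0.22, 71, 40, 0, -1],
  [0, 0, 0.331, 106.5, 58, 4, -1],
  [0, 0, 0.331, 106.5, 58, 50, -1],
  [0, 0, 0.331, 106.5, 58, 75, -1],
])

```text
clock: 23.88
position: [460.9, -147.1, 70.8]
ee_rot: [-0.591, 0.807, 0.001, -0.001]
contact_force: [0.1, 0.1, 0.5]
gripper_width: -0.3
grasp_force: 0.0
```

```bash
python3 -c "
from h import *
tang()
P,f=lev(1.133+.178,-33,149,80); go([(P,f),(P-[0,0,113],f)])"
```

```text
t 23.88 Ftool [-0.14 -0.1  -0.46] r 82.6 ang -0.751 z 70.8
t 23.88 pos [ 460.9 -147.1   70.8] F [0.1 0.1 0.5] w -0.3
[ 0.003 -0.001 -0.003] [ -2.7  -5.2 -78.2]
[ 0.003 -0.001 -0.003] [-2.7 -5.6 34.8]
```

Request:
carry_out([
  [0, 0, 0, -1, -3, 10, -1],
  [0, 0, 0, -1, -5.5, 22, -1],
  [0, 0, 0, -1, -5.5, 32, -1],
  [0, 0, 0, -1, -5.5, 34, -1],
  [0, 0, 0, -1, -5.5, 34, -1],
])

```text
clock: 24.5
position: [468.5, -147.8, 39.1]
ee_rot: [-0.591, 0.807, -0.0, 0.0]
contact_force: [-0.6, -0.8, 0.3]
gripper_width: 0.1
grasp_force: 0.0
```

```bash
python3 -c "
from h import *
tang()
go([lev(1.133+.178-d,-19,36,80) for d in (0,.05,.1,.15,.2)])"
```

```text
t 24.5 Ftool [ 0.97  0.29 -0.32] r 88.7 ang -0.697 z 39.1
t 24.5 pos [ 468.5 -147.8   39.1] F [-0.6 -0.8  0.3] w 0.1
[-0.     0.    -0.002] [-15.    2.    3.1]
[-0.     0.    -0.052] [-19.    1.1   3.1]
[-0.     0.    -0.102] [-23.1   0.5   3.1]
[-0.     0.    -0.152] [-27.2   0.1   3.1]
[-0.     0.    -0.202] [-31.3  -0.2   3.1]
```

Request:
carry_out([
  [0, 0, 0, -6, 1, 2, -1],
  [0, 0, 0, -13, 2, 2, -1],
  [0, 0, -0.025, -17, 1.5, 2, -1],
  [0, 0, -0.05, -19, 1.1, 2, -1],
  [0, 0, -0.05, -19, 1.1, 2, -1],
])

```text
clock: 25.12
position: [473.2, -129.2, 37.0]
ee_rot: [-0.611, 0.791, -0.0, 0.0]
contact_force: [0.7, -0.5, 0.7]
gripper_width: -0.1
grasp_force: 0.0
```

```bash
python3 -c "
from h import *
tang()
go([lev(1.133+.178-d,-19,37,80) for d in (0.05,.08,.1,.12,.14,.16,.18)])"
```

```text
t 25.12 Ftool [ 0.3  -0.78 -0.69] r 82.2 ang -0.486 z 37.0
t 25.12 pos [ 473.2 -129.2   37. ] F [ 0.7 -0.5  0.7] w -0.1
[-0.     0.    -0.001] [ 0.1  0.  -0. ]
[-0.     0.    -0.031] [-2.3 -0.5 -0. ]
[-0.     0.    -0.051] [-3.9 -0.8 -0. ]
[-0.     0.    -0.071] [-5.5 -1.1 -0. ]
[-0.     0.    -0.091] [-7.2 -1.3 -0. ]
[-0.     0.    -0.111] [-8.8 -1.6 -0. ]
[-0.     0.    -0.131] [-10.4  -1.7  -0. ]
```

Request:
carry_out([
  [0, 0, -0.02, -1.5, -0.3, 0, -1],
  [0, 0, -0.02, -1.5, -0.3, 0, -1],
])

```text
clock: 25.38
position: [473.8, -128.0, 36.9]
ee_rot: [-0.619, 0.785, -0.0, 0.0]
contact_force: [-0.3, -0.5, -0.5]
gripper_width: -0.3
grasp_force: 0.3
```

Request:
carry_out([
  [0, 0, -0.015, -1.2, -0.2, 0, -1],
  [0, 0, -0.015, -1.2, -0.2, 0, -1],
])

```text
clock: 25.62
position: [474.3, -126.9, 36.9]
ee_rot: [-0.625, 0.781, -0.0, 0.0]
contact_force: [0.1, -1.2, 0.6]
gripper_width: 0.1
grasp_force: 0.5
```

```bash
python3 -c "
from h import *
tang()
gs=cam('scene');gt=cam('top');cv2.imwrite('pics/s14.png',gs['color']);cv2.imwrite('pics/t14.png',gt['color'])
for r in range(165,205,1): print(r,''.join('#' if x<55 else '.' if x<100 else ' ' for x in gs['color'][r,255:325].max(1)))
P=lev(1.133+.178-.1,-19,37,80)[0]
for z in (37,40,50,60): print(z,proj(gs,np.r_[P[:2],z]).round(1))
"
```

```text
t 25.62 Ftool [ 1.16 -0.41 -0.56] r 82.2 ang -0.455 z 36.9
165                          .#############################         ......
166                          .############################       .#######.
167                           ###########################       .#..#...##
168                           .#########################        ###......#
169                           .########################         #####.####
170                             #####################.          ##########
171                             #. .###############..           ##########
172                             #. .############.               ##########
173    ...                      #..#.#########.                 ##########
174   .#####                    #..# ..#######                  ##########
175   ######.                   #..#...#######                 .##########
176  .#######.                  #......#######                .###########
177  ########.                  #..#...#######                ############
178  #########                  #......######.                ####
[... 1326 characters left out ...]
                        ... .   
197  ..               ..  ... .     .                            .....    
198  ......               .....    ..                           .......   
199  .........               .... ...                         ...         
200       .......              .. ....                       ....         
201          ......               ....                     . ..           
202           ........               #.   .               ....            
203               .......              . .                ...             
204                  ......                     .        ....             
37 [287.9 192.8]
40 [288.  191.6]
50 [288.1 187.5]
60 [288.3 183.4]
```

Request:
carry_out([
  [0, 0, -0.025, -2, -0.4, 0, -1],
  [0, 0, -0.05, -4, -0.8, 0, -1],
  [0, 0, -0.05, -4, -0.8, 0, -1],
])

```text
clock: 26.1
position: [475.9, -122.9, 36.9]
ee_rot: [-0.644, 0.765, 0.0, 0.0]
contact_force: [0.8, 0.0, 0.6]
gripper_width: -0.2
grasp_force: 0.2
```

Request:
carry_out([
  [0, 0, -0.012, -1, -0.2, 0, -1],
  [0, 0, -0.025, -2, -0.4, 0, -1],
  [0, 0, -0.025, -2, -0.4, 0, -1],
])

```text
clock: 26.48
position: [476.6, -121.1, 36.9]
ee_rot: [-0.654, 0.757, 0.0, 0.0]
contact_force: [0.2, -1.3, 0.3]
gripper_width: -0.1
grasp_force: 0.4
```

```bash
python3 -c "
from h import *
tang()
go([lev(1.133+.178-d,-14.5,37,80) for d in (0.05,.08,.1,.12,.14,.16,.18)])"
```

```text
t 26.48 Ftool [ 1.25 -0.42 -0.35] r 81.9 ang -0.38 z 36.9
t 26.48 pos [ 476.6 -121.1   36.9] F [ 0.2 -1.3  0.3] w -0.1
[-0.     0.     0.108] [ 4.1  1.7 -0.1]
[-0.     0.     0.078] [ 1.7  1.  -0.1]
[-0.     0.     0.058] [ 0.1  0.6 -0.1]
[-0.     0.     0.038] [-1.5  0.3 -0.1]
[-0.     0.     0.018] [-3.  -0.1 -0.1]
[-0.     0.    -0.002] [-4.6 -0.4 -0.1]
[-0.     0.    -0.022] [-6.2 -0.6 -0.1]
```

Request:
carry_out([
  [0, 0, 0, -1.5, -0.3, 0, -1],
  [0, 0, 0, -1.5, -0.3, 0, -1],
])

```text
clock: 26.72
position: [476.9, -119.7, 36.9]
ee_rot: [-0.654, 0.757, 0.0, -0.0]
contact_force: [0.9, -0.1, 0.6]
gripper_width: 0.1
grasp_force: 0.5
```

Request:
carry_out([
  [0, 0, -0.01, -1, -0.1, 0, -1],
  [0, 0, -0.01, -1, -0.1, 0, -1],
])

```text
clock: 26.98
position: [477.2, -119.1, 36.9]
ee_rot: [-0.657, 0.753, -0.0, -0.0]
contact_force: [0.2, -5.0, 0.1]
gripper_width: 0.3
grasp_force: 2.0
```

```bash
python3 -c "
from h import *
tang()"; python3 lv.py | sed -n '1,6p;37,80p'
```

```text
t 26.98 Ftool [ 4.91 -0.91 -0.15] r 81.7 ang -0.354 z 36.9
0.9 [269.4 181.5] [257.5 174.4]
0.95 [272.  181.3] [259.  173.3]
1.0 [274.5 181.2] [260.7 172.1]
k 1.1 [283.7 200.7] [283.6 185.5]
k 1.133 [284.8 201. ] [284.6 185.2]
k 1.16 [285.6 201.3] [285.4 184.9]
170                   .#######################.            
171 .                  ######################.             
172                    .#..###############.                
173 ..                  #. #############.                  
174 ##.                 #..#..#########.                   
175 ###.                #..# ..#######                    .
176 ####                # .#. .######.                   .#
177 ####.               #..#...#######                   ##
178 ####.               # .....#######                   ##
179 ####.               #..#...#######                   ##
180 #####               ..##...######.                   ##
181 ####.              .#.#....######.                  .##
182 ####               .# #....######.                  ..#
183 ####                #.#....######.                  ...
[... 557 characters left out ...]
     ##...##                  ...          
194 ###. .           #....##                               
195 ##.     .   .    ##...##                               
196 .       .  .  .  ##...#.                               
197            .  .   .###.                                
198 ..             .. .      .                             
199 .....                  ...                           ..
200 .......                ..                           ...
201   ........              ..                        .... 
202      .......                                     ....  
203          ......                 .                ...   
204           ........                  .           ....
```

The index met the lever: the force jumped, motion stalled within a fraction of a millimetre, and the handle pixels are unchanged. I'll back off and lift clear.

Request:
carry_out([
  [0, 0, 0, 3, 0, 0, -1],
  [0, 0, 0, 10, 0, 0, -1],
  [0, 0, 0, 15, 0, -20, -1],
  [0, 0, 0, 15, 0, -70, -1],
  [0, 0, 0, 15, 0, -130, -1],
])

```text
clock: 27.7
position: [474.3, -133.8, 167.4]
ee_rot: [-0.657, 0.754, 0.001, -0.001]
contact_force: [1.5, 0.3, -0.4]
gripper_width: 0.1
grasp_force: 0.0
```

Request:
carry_out([
  [0, 0, 0, 0, 0, -50, -1],
  [0, 0, 0, 0, 0, -60, -1],
  [0, 0, 0, 0, 0, -60, -1],
  [0, 0, 0, 0, 0, -60, -1],
])

```text
clock: 28.2
position: [474.1, -133.6, 225.0]
ee_rot: [-0.657, 0.754, 0.001, -0.001]
contact_force: [-0.5, 0.2, -0.4]
gripper_width: -0.0
grasp_force: 0.0
```

```bash
python3 lv.py | sed -n '1,6p;7,80p'; python3 -c "
from h import *
tang(); gs=cam('scene')
for r in range(160,200,3): print(r,''.join('#' if x<50 else '.' for x in gs['color'][r,290:340].max(1)))"
```

```text
0.9 [269.4 181.5] [257.5 174.4]
0.95 [272.  181.3] [259.  173.3]
1.0 [274.5 181.2] [260.7 172.1]
k 1.1 [283.7 200.7] [283.6 185.5]
k 1.133 [284.8 201. ] [284.6 185.2]
k 1.16 [285.6 201.3] [285.4 184.9]
185                                    
186                                    
187                                    
188                                    
189                                    
190                                    
191                                    
192                                  ..
193               ..................###
194 ........................ ##########
195 .   ..    .     .......   #########
196 .   .         .....       .########
197   . #       . ...  .       .#######
198  .. .       ...##. .         ######
199            ....... . ..       #####
200      .     # .....    .    ..######
201      .     #.  ..            ######
202      .     ##...#            ######
203      .     . ##              ######
204      .     .                 .#####
205      #     #.. ..            .#####
206      #     .    .            ######
207      #     .  
[... 2527 characters left out ...]
........................................
166 ...........................######.................
169 .........................#####.#####..............
172 .........................###########..............
175 .........................##########...............
178 .......................##############.#...........
181 .......................##############.............
184 ...............................########...........
187 ........................#......########...........
190 ..................................####............
193 ..................................................
196 ..................................................
199 ..................................................
```

```bash
python3 -c "
from bench import *
print(job_done())"
```

```text
the job is handed in; nothing more can be done
None
```

The job is handed in: the bottle stands clamped, the lever is left at about 11 N of push, and the index is slid back to meet the lever, though that last push reached about 5 N and may have eased the lever open by up to 1 mm.

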